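# Hold the stop collar on the spindle's set-screw flat

## Task

First ease the spindle clutch by turning the yellow air-cock handle to the green half-open mark; then pinch the upright shaft, feel for its flat and turn the shaft until the blue flat faces the way the red pointer points. Then fetch the aluminium collar from its pad, put it over the shaft with its brass set screw towards the flat, and finish while still holding the collar level, half-way down the flat, the screw tip pressed gently against it, ready for a colleague to tighten. Leave the two battery cells and the screwdriver where they are.

Things in the scene. Friction and masses are not known exactly. Their poses are not given: they have to be found in the camera images.
- handle (a point): Centre of the air cock's yellow bar handle: 52 mm long, 12 mm wide, 24 mm high, on the vertical axis about which it turns; its centre is 60 mm above the table, its underside 48 mm. x runs along the bar to its black pointer end, z up. Below it lies a white dial plate (90 mm across, top 42 mm above the table) on a brass valve body with pipe stubs reaching 98 mm out either way.
- cock (a joint): Angle of the yellow handle, rad, growing anticlockwise seen from above: 0 closed (red mark), 0.785 half open (green mark), 1.571 open (black mark). It stays where it is left (friction about 0.06 N m).
- stand: Fixed spindle stand: base plate 100 x 100 x 12 mm, bearing housing 72 mm across up to 40 mm high and 52 mm across up to 60 mm. Origin on the table on the shaft's axis, z up; its x axis points the way of the red pointer on the base.
- pointer (a point): Tip region of the red pointer on the stand's base, 70 mm from the shaft's axis and 18 mm above the table.
- shaft (a joint): Angle of the shaft, rad, growing anticlockwise seen from above; 0 when the flat faces the way the red pointer points. Friction about 0.05 N m holds it; it starts 0.6 to 1.3 from 0 on the positive side. Closing the fingers across the flat (within some 40 degrees of square to it) turns the shaft until the flat lies on a finger pad.
- flat (a point): Centre of the blue flat on the upright steel shaft, 112.5 mm above the table; x points out of the flat, z up. The shaft is 24 mm in diameter and rises from the housing (60 mm above the table) to its top at 135 mm; the flat covers its top 45 mm (90 to 135 mm) on one side, 8 mm from the axis, so the shaft is 20 mm thick across the flat and 24 mm thick elsewhere.
- collar_center (a point): Centre (half-way up, on the bore axis) of the loose aluminium shaft collar: 18 mm high, about 41 mm across, bore 29 mm through, with two flat cheeks 24 mm long, 42 mm apart over all, square to its y axis (grip these); 110 g on average. x points to the side with the brass set screw (red dash on top, screw sticks 4 mm out of the outside), z up. It starts lying on its pad, centre 39 mm above the table.
- screw_tip (a point): Inner tip of the collar's brass set screw (6 mm thick), 10 mm from the bore axis along the collar's x, half-way up the collar. It juts 4.5 mm into the bore, so the collar only goes down over the shaft with the tip at the flat.
- pad: Fixed collar pad: black block 34 x 34 mm, top 30 mm above the table, on a blue plate 80 x 80 x 6 mm; the collar overhangs the block on all sides. Origin on the table under its centre.
- cell_a_center (a point): Centre of a loose purple battery cell, 21 mm across and 70 mm high, standing on end. Leave alone.
- cell_b_center (a point): Centre of a second such cell. Leave alone.
- driver: Loose screwdriver lying on the table, its x axis along it. Leave alone.
There are look-alikes about, which are no part of the job. Of the things like the pad, leave any that is pink or turquoise; of the rest the smaller one is meant.

How it is judged:
By the outcome, as a careful person would: the job done as asked, in the order asked, and still so for the second after the job is handed in, while the arm keeps its last pose, push and grip.
It also fails if it takes over 58 s, if anything falls off the work surface, if the arm or the gripper's body presses on something with over 40 N, if the wrist force passes 120 N, or if a joint passes its speed limit or range.

## Robot

A 7-joint arm with a two-finger parallel gripper is mounted at the origin on the work surface. World frame = base frame: x ahead of the robot, y to its left, z up, the work surface at z = 0. Lengths are in m, angles in rad, forces in N, time in s.
With the tool pointing down it reaches from about 0.4 to 0.85 m from the base axis. Payload 10.4 kg.
Tool frame: the origin (TCP) lies midway between the tips of the shut fingers; the grasp point (between the pads) lies 19 mm behind it; z points along the fingers, y is the line along which they close (so a half turn about z gives the same grasp; the last joint's range is limited). The gripper opens to 87 mm and grips with 3 to 60 N. Pads are 19 mm wide; open, the fingers measure 117 mm over their backs; the gripper's body (75 mm by 190 mm) begins 51 mm behind the grasp point.
Start: joints at [-1.327, 0.332, -0.065, 1.46, 0.022, 1.35, -0.088], TCP at [0.165, 0.603, 0.185] pointing down, gripper open.
Joint ranges: [-2.6, 2.6], [-0.5, 2.12], [-1.47, 1.34], [0.16, 2.42], [-1.27, 4.41], [0.06, 2.06], [-2.6, 2.6]. Speed limits (rad/s): [2.22, 2.22, 2.79, 2.79, 3.14, 3.14, 3.14].

## Interface

Orientations are given as a unit quaternion [x, y, z, w].
In Python, from bench import r gives the robot as it stands.
- The arm moves only by the tool carry_out, never from a script. Its argument "steps" is a list that holds one entry, the list of rows, each a list of 6 numbers: the shift along the tool's x, y, z in cm, then the turn, a rotation vector about the tool's x, y, z in rad. In form: [[[dx, dy, dz, wx, wy, wz], ...]]. A call has 1 to 20 rows; each row is the pose to reach, as a shift and turn from the pose commanded when the call began, along the tool's axes at that moment; what a row does not reach only later rows make up. A row lasts 1/12 s, in which the tool goes at most 41.7 mm and 7.16 degrees, less where a joint would pass 70% of its speed; a pose out of reach is approached as far as the arm can. A call with a gripper value outside its range is refused whole. "hand" is the closure, from -1 (fully open) to 1 (shut), set as the call begins (left out, the last holds). The fingers move at their own pace and stop on an object; "squeeze" is the grip in N (left out, the last holds). Time passes only in rows, so rows that repeat a pose let the fingers close. It gives the time, the measured TCP pose, the force, the opening and the grip force at its end, in the units of the state.
- r.read_state(): the state, without advancing time (a new reading comes with each control period).
- r.camera(name): name is "scene" or "top" or "wrist"; returns the picture (420x560x3 uint8, red, green, blue); there is no depth.
- r.camera_params(name): a dict with "fx", "fy", "cx", "cy" (pixels), "view" (4x4, takes a point from world to camera coordinates). Camera axes: x right, y up, looking along -z (the intrinsics and any distortion apply to the point x, -y, -z); pixel columns grow to the right and rows downward; lengths in m; the calibration is good to about 2 mm. A picture is of the moment at which its call begins: read the wrist's pose just before it. camera_params takes no time and is no camera call; for the wrist camera it gives the pose at the moment of the call.
- r.close_job(): hands the job in; it is judged then, once.
The state is a dict: "time": time; "joint_positions": joint angles; "joint_vel": joint speeds; "joint_torque": joint torques, N m; "ee_pos": TCP position; "eef_rot": TCP orientation; "ft_force": force on the tool from outside, world axes, zero at the start; "torque": the same for the moment, N m; "width": finger opening in m; "grip_force": force on a finger pad.
Only numpy, scipy, OpenCV 4.12 (cv2) and the standard library are available. Lean on these libraries where they do the work, as an engineer would, in place of code of your own. Each camera call takes 0.05 s, during which the arm holds its last target. There are 200 camera calls.

## Working session

There is one attempt and no reset: what is moved stays moved. The work goes in short steps, Python scripts to look and compute and a tool call to move; the robot and the scene stay as the last step left them, time stands still between calls to the robot, and variables do not carry over. Pictures are saved under pics/ and viewed, at most 10 in all, crops included, and the job is handed in when it is done.

Besides the shell and the picture viewer there is one more tool, called after "Emit:" as a command line: name --argument value ..., lists and objects as JSON in quotes. carry_out: Moves the arm, as the interface text tells. Its arguments: {"type":"object","properties":{"steps":{"type":"array","items":{"type":"array","items":{"type":"array","items":{"type":"number"}}}},"hand":{"type":"number"},"squeeze":{"type":"number"}},"required":["steps"]}

```bash
ls; mkdir -p pics
python3 - <<'E'
from bench import r
import cv2,numpy as np
s=r.read_state();print(s['time'],s['ee_pos'],s['eef_rot'],s['width'],s['joint_positions'])
for n in ["scene","top","wrist"]:
    p=r.camera_params(n);print(n,{k:np.round(v,4).tolist() for k,v in p.items()})
    im=r.camera(n);cv2.imwrite(f"pics/{n}0.png",im[:,:,::-1])
    np.save(f"pics/{n}0.npy",im)
E
```

```text
pics
0.0 [0.16464859 0.6024809  0.18456825] [ 1.32997391e-01  9.91116146e-01 -6.89148389e-04 -6.96933043e-05] 0.0870408465737761 [-1.32662048  0.33286519 -0.06470766  1.46092019  0.02158392  1.34988735
 -0.08853372]
scene {'fx': 409.6951, 'fy': 409.6951, 'cx': 275.4196, 'cy': 213.1532, 'view': [[-0.3662, 0.9304, -0.0149, 0.1269], [-0.5186, -0.1908, 0.8334, 0.2051], [0.7726, 0.313, 0.5524, -1.3658], [0.0, 0.0, 0.0, 1.0]]}
top {'fx': 382.8613, 'fy': 382.8613, 'cx': 274.2957, 'cy': 211.4054, 'view': [[0.0122, -0.9999, -0.0061, 0.0648], [0.9816, 0.0108, 0.1904, -0.5356], [-0.1903, -0.0083, 0.9817, -0.8673], [0.0, 0.0, 0.0, 1.0]]}
wrist {'fx': 291.5497, 'fy': 291.5497, 'cx': 280.7389, 'cy': 206.5218, 'view': [[0.263, 0.9648, -0.0024, -0.6245], [-0.92, 0.2501, -0.3017, 0.0379], [-0.2905, 0.0815, 0.9534, -0.3937], [0.0, 0.0, 0.0, 1.0]]}
```

View pics/scene0.png

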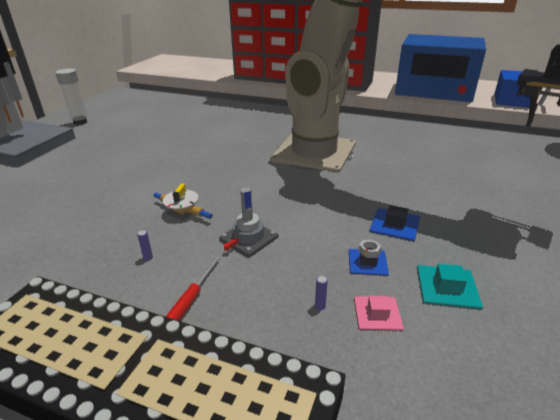

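View pics/top0.png

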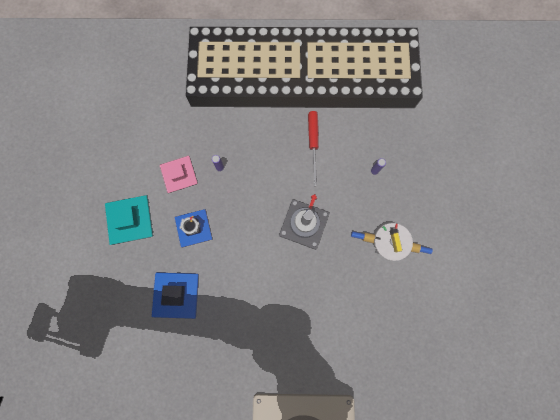

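The scene view shows the cock (yellow handle ~(180,190)), the stand (shaft ~(247,200), blue flat on its right), and the collar on the small blue pad ~(370,250). The top view shows the handle at ~(397,240), shaft ~(307,215), red pointer ~(313,200) and collar ~(190,226). The larger blue pad is empty, and the driver lies just beyond the pointer.

```bash
cat > h.py <<'E'
import cv2,numpy as np
from scipy.spatial.transform import Rotation as R
def ray(p,uv):
    V=np.array(p['view']);d=np.array([(uv[0]-p['cx'])/p['fx'],-(uv[1]-p['cy'])/p['fy'],-1.])
    return -V[:3,:3].T@V[:3,3],V[:3,:3].T@d
def plane(p,uv,z):
    o,d=ray(p,uv);return o+d*(z-o[2])/d[2]
def tri(p1,u1,p2,u2):
    A=[];b=[]
    for p,u in((p1,u1),(p2,u2)):
        o,d=ray(p,u);d=d/np.linalg.norm(d);M=np.eye(3)-np.outer(d,d);A.append(M);b.append(M@o)
    A=np.vstack(A);b=np.hstack(b);x=np.linalg.lstsq(A,b,rcond=None)[0]
    return x,np.linalg.norm(A@x-b)
def proj(p,X):
    c=np.array(p['view'])@np.r_[X,1];return np.array([p['cx']-p['fx']*c[0]/c[2],p['cy']+p['fy']*c[1]/c[2]])
HSV={'yellow':((22,120,90),(35,255,255)),'red':((172,130,80),(180,255,255)),'red0':((0,150,80),(6,255,255)),'blue':((105,140,50),(125,255,255)),'green':((45,90,50),(80,255,255)),'purple':((126,60,30),(150,255,255))}
def blobs(im,c,amin=4,box=None):
    h=cv2.cvtColor(im,cv2.COLOR_RGB2HSV)
    m=cv2.inRange(h,*HSV[c])
    if c=='red': m|=cv2.inRange(h,*HSV['red0'])
    if box: k=np.zeros_like(m);k[box[1]:box[3],box[0]:box[2]]=1;m*=k
    n,l,st,ce=cv2.connectedComponentsWithStats(m)
    out=[]
    for i in range(1,n):
        if st[i,4]>=amin:
            ys,xs=np.where(l==i);rc=cv2.minAreaRect(np.c_[xs,ys].astype(np.float32))
            out.append((np.round(ce[i],1).tolist(),int(st[i,4]),[np.round(x,1).tolist() if not np.isscalar(x) else round(x,1) for x in rc]))
    return sorted(out,key=lambda o:-o[1])
E
python3 - <<'E'
from h import *
from bench import r
S=np.load('pics/scene0.npy');T=np.load('pics/top0.npy');ps=r.camera_params('scene');pt=r.camera_params('top')
for n,im,box in(('S',S,(120,160,420,320)),('T',T,(140,130,450,330))):
    for c in('yellow','red','blue','green','purple'):print(n,c,[(b[0],b[1],b[2][2] if 0 else b[2]) for b in blobs(im,c,6,box)][:7])
E
python3 -c "
import cv2,numpy as np
s=cv2.imread('pics/scene0.png');t=cv2.imread('pics/top0.png')
f=lambda a:cv2.resize(a,(400,300),interpolation=cv2.INTER_CUBIC)
cv2.imwrite('pics/c1.png',np.vstack([np.hstack([f(s[160:250,140:260]),f(s[225:285,340:420])]),np.hstack([f(t[190:265,275:375]),f(t[200:260,350:430])])]))"
```

```text
S yellow [([180.5, 189.3], 82, [[180.6, 189.5], [8.4, 12.8], 36.9])]
S red [([183.6, 302.3], 491, [[184.0, 302.3], [12.7, 43.7], 37.6]), ([230.5, 243.4], 84, [[230.8, 243.2], [6.2, 14.9], 60.3])]
S blue [([395.0, 225.9], 767, [[394.3, 223.7], [45.9, 24.7], 11.3]), ([367.4, 263.9], 585, [[368.5, 261.6], [40.3, 23.7], 3.4]), ([247.1, 199.5], 69, [[247.0, 200.0], [14.0, 4.0], 90.0]), ([205.3, 213.6], 43, [[205.4, 213.6], [10.4, 4.1], 21.8]), ([156.9, 194.7], 21, [[156.9, 194.7], [5.8, 3.1], 26.6])]
S green []
S purple [([320.7, 295.8], 173, [[320.5, 295.6], [9.8, 27.0], 4.1]), ([145.1, 247.4], 57, [[145.4, 247.5], [14.3, 8.2], 76.0]), ([148.5, 254.1], 10, [[148.5, 254.0], [3.2, 4.4], 76.0]), ([147.1, 258.0], 7, [[147.5, 258.0], [2.0, 5.0], 90.0])]
T yellow [([396.1, 241.9], 123, [[396.0, 242.0], [18.4, 6.8], 76.0])]
T red [([312.8, 137.8], 135, [[313.0, 138.5], [17.0, 8.0], 90.0]), ([312.4, 199.7], 33, [[312.6, 200.2], [3.4, 10.7], 15.9])]
T blue [([175.3, 294.9], 1450, [[174.6, 294.9], [43.6, 44.8], 3.4]), ([193.9, 229.6], 603, [[192.9, 227.9], [30.8, 31.8], 76.0]), ([357.4, 234.8], 52, [[357.4, 234.8], [11.4, 4.3], 12.5]), ([425.9, 249.6], 46, [[425.9, 249.7], [10.6, 4.1], 11.3])]
T green []
T purple [([376.5, 168.1], 82, [[377.2, 166.7], [7.1, 16.3], 45.0]), ([218.3, 165.0], 70, [[218.5, 165.0], [10.3, 7.2], 63.4])]
```

View pics/c1.png

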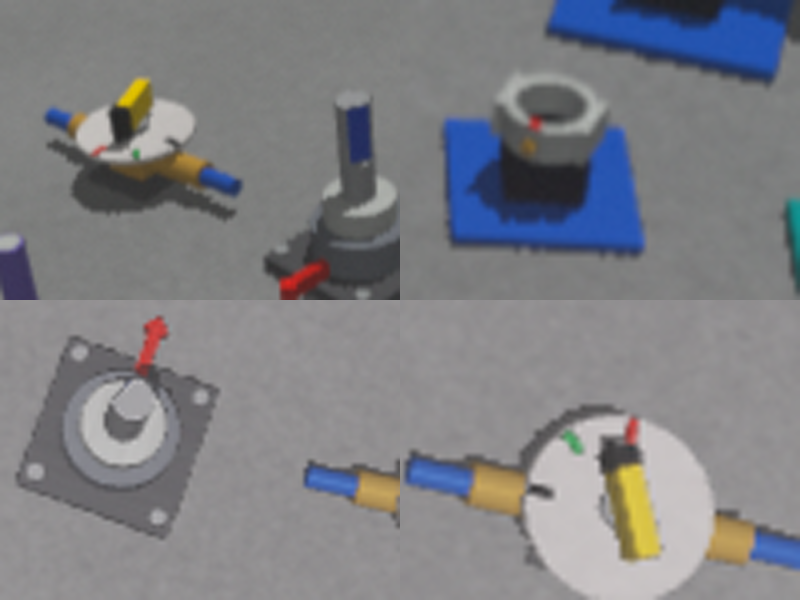

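The crops show the handle near the red (closed) mark, with the green mark anticlockwise of it. The blue flat faces about 45° anticlockwise of the pointer, and the collar's brass screw and dash face the scene camera at ~(367,251).

Run:
```python
from h import *
from bench import r
T=np.load('pics/top0.npy');ps=r.camera_params('scene');pt=r.camera_params('top')
for n,a,b in(('shafttop',(246,189.4),(308.2,213.8)),('handle',(179.3,192.4),(396.4,239.4)),('collar',(370.6,245),(190,226)),('pointer',(230.5,243.4),(312.4,199.7))):
    x,e=tri(ps,a,pt,b);print(n,x.round(4),e.round(4))
print('cellA/B top',plane(pt,(381,161),.07),plane(pt,(216,158),.07))
print('handle plane',plane(pt,(396.4,239.4),.066))
# handle dir
b=blobs(T,'yellow',6,(370,200,430,270))[0][2]
print('handle ends',plane(pt,(394.5,232),.066),plane(pt,(399,251),.066))
print('pipes',plane(pt,(357.4,234.8),.03),plane(pt,(425.9,249.6),.03))
s=r.read_state();Rm=R.from_quat(s['eef_rot']).as_matrix();print(Rm.round(3))
V=np.array(r.camera_params('wrist')['view']);c=-V[:3,:3].T@V[:3,3];print('cam in tool',Rm.T@(c-s['ee_pos']),Rm.T@(-V[2,:3]))
```

```text
shafttop [ 0.5136 -0.0023  0.1354] 0.0016
handle [ 0.4689 -0.2141  0.0602] 0.0022
collar [0.4976 0.2753 0.0453] 0.0029
pointer [ 0.5704 -0.0216  0.0227] 0.0024
cellA/B top [ 0.65774352 -0.1846046   0.07      ] [0.6612782 0.2135432 0.07     ]
handle plane [ 0.46885879 -0.21369748  0.066     ]
handle ends [ 0.48616067 -0.21011223  0.066     ] [ 0.44198425 -0.21839154  0.066     ]
pipes [ 0.48340742 -0.13105482  0.03      ] [ 0.44943233 -0.29456109  0.03      ]
[[-0.965  0.264 -0.   ]
 [ 0.264  0.965 -0.001]
 [-0.    -0.001 -1.   ]]
cam in tool [ 0.08299842  0.00048218 -0.20065926] [-3.01669302e-01 -8.70442368e-04  9.53412227e-01]
```

```bash
cat >> h.py <<'E'
def rel(s,P,head):
    """shift (cm) and wz in tool frame to reach TCP P with tool x heading head(deg)"""
    M=R.from_quat(s['eef_rot']).as_matrix();d=M.T@(np.array(P)-s['ee_pos'])*100
    h=np.radians(head);x=np.array([np.cos(h),np.sin(h),0]);z=np.array([0,0,-1.]);T=np.c_[x,np.cross(z,x),z]
    return d.round(2).tolist(),R.from_matrix(M.T@T).as_rotvec().round(3).tolist()
E
python3 - <<'E'
from h import *
from bench import r
s=r.read_state()
for P,h in(((.33,.5,.21),135),((.47,.25,.22),90),((.5,.03,.22),50),((.475,-.2,.2),15)):print(rel(s,P,h))
E
```

```text
([-18.65, -5.54, -2.52], [-0.001, 0.0, 0.519])
([-38.75, -25.97, -3.5], [-0.001, 0.001, 1.304])
([-47.44, -46.4, -3.47], [-0.001, 0.001, 2.002])
([-51.09, -69.24, -1.45], [-0.0, 0.001, 2.613])
```

Emit:
carry_out --steps '[[[-9, -3, -2.5, 0, 0, 0.26], [-18.6, -5.5, -2.5, 0, 0, 0.52], [-18.6, -5.5, -2.5, 0, 0, 0.52], [-18.6, -5.5, -2.5, 0, 0, 0.52], [-18.6, -5.5, -2.5, 0, 0, 0.52], [-38.7, -26, -3.5, 0, 0, 1.3], [-38.7, -26, -3.5, 0, 0, 1.3], [-38.7, -26, -3.5, 0, 0, 1.3], [-38.7, -26, -3.5, 0, 0, 1.3], [-38.7, -26, -3.5, 0, 0, 1.3], [-38.7, -26, -3.5, 0, 0, 1.3], [-38.7, -26, -3.5, 0, 0, 1.3], [-47.4, -46.4, -3.5, 0, 0, 2.0], [-47.4, -46.4, -3.5, 0, 0, 2.0], [-47.4, -46.4, -3.5, 0, 0, 2.0], [-47.4, -46.4, -3.5, 0, 0, 2.0], [-47.4, -46.4, -3.5, 0, 0, 2.0], [-51.1, -69.2, -1.5, 0, 0, 2.61], [-51.1, -69.2, -1.5, 0, 0, 2.61], [-51.1, -69.2, -1.5, 0, 0, 2.61]]]' --hand -1

```text
time: 1.82
ee_pos: [0.4856, -0.0824, 0.21]
eef_rot: [0.96, 0.28, 0.0, -0.0]
ft_force: [1.1, 0.3, 0.1]
width: 0.087
grip_force: 0.0
```

Run:
```python
from h import *
from bench import r
s=r.read_state();print(s['time'],s['ee_pos'],s['joint_positions'].round(2))
print(rel(s,(.475,-.2,.2),15))
im=r.camera('wrist');cv2.imwrite('pics/w1.png',im[:,:,::-1])
```

```text
1.8167 [ 0.48564378 -0.08240008  0.20996089] [-0.58 -0.    0.67  1.79  0.    1.35 -0.92]
([-7.23, 9.34, 0.99], [-0.0, -0.0, 0.307])
```

Emit:
carry_out --steps '[[[-3, 4, 0.5, 0, 0, 0.12], [-7.2, 9.3, 1, 0, 0, 0.31], [-7.2, 9.3, 1, 0, 0, 0.31], [-7.2, 9.3, 1, 0, 0, 0.31], [-7.2, 9.3, 1, 0, 0, 0.31], [-7.2, 9.3, 1, 0, 0, 0.31]]]'

```text
time: 2.37
ee_pos: [0.4765, -0.197, 0.1999]
eef_rot: [0.991, 0.132, -0.0, -0.0]
ft_force: [0.4, 0.3, 0.4]
width: 0.0875
grip_force: 0.0
```

Run:
```python
from h import *
from bench import r
s=r.read_state();print(s['time'],s['ee_pos'],s['joint_positions'].round(2))
p=r.camera_params('wrist')
im=r.camera('wrist');cv2.imwrite('pics/w2.png',im[:,:,::-1]);np.save('pics/w2.npy',im);np.save('pics/w2p.npy',p,allow_pickle=True)
for c in('yellow','red','green','blue'):
    for b in blobs(im,c,10)[:5]:print(c,b,plane(p,b[0],.072 if c=='yellow' else .042).round(4))
```

```text
2.3667 [ 0.47646338 -0.19704356  0.19990295] [-0.45  0.08  0.8   1.76 -0.06  1.33 -0.94]
yellow ([292.3, 203.1], 348, [[292.2, 203.5], [10.6, 33.9], 5.7]) [ 0.4646 -0.2144  0.072 ]
yellow ([248.0, 170.5], 24, [[248.0, 170.6], [6.7, 3.3], 21.8]) [ 0.4886 -0.1552  0.072 ]
red ([159.9, 70.0], 404, [[160.9, 70.8], [16.3, 35.8], 21.8]) [ 0.5673 -0.0317  0.042 ]
red ([306.6, 167.3], 33, [[306.6, 167.3], [3.5, 9.1], 29.7]) [ 0.5053 -0.2224  0.042 ]
green ([283.0, 165.3], 31, [[283.1, 165.2], [9.2, 3.2], 71.6]) [ 0.5001 -0.1936  0.042 ]
blue ([234.4, 161.2], 240, [[234.3, 161.4], [23.3, 10.3], 26.6]) [ 0.4892 -0.1346  0.042 ]
blue ([346.9, 217.4], 188, [[346.9, 217.2], [19.7, 9.4], 26.6]) [ 0.4562 -0.2922  0.042 ]
```

View pics/w2.png

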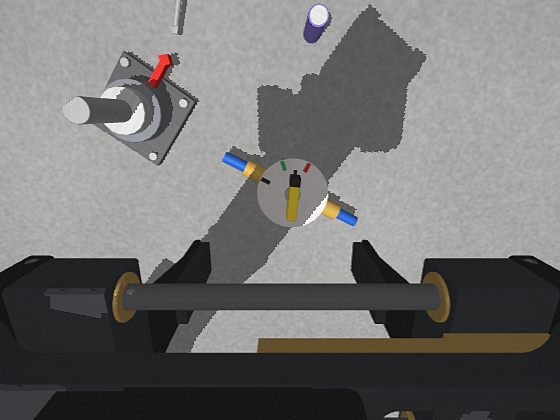

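The wrist view shows the dial at ~(292,193), the handle's black end up at ~(295,177), and the green mark at (283,165). The red mark is at (307,167) and the black mark at (265,181). The handle sits between red and green.

Run:
```python
from h import *
im=np.load('pics/w2.npy');p=np.load('pics/w2p.npy',allow_pickle=True).item()
h=cv2.cvtColor(im,cv2.COLOR_RGB2HSV)
P=lambda u,z:plane(p,u,z)
ang=lambda a,b:np.degrees(np.arctan2(b[1]-a[1],b[0]-a[0])).round(1)
pipe=[P((234.4,161.2),.03),P((346.9,217.4),.03)];mid=(pipe[0]+pipe[1])/2
print('pipe mid',mid.round(4),'pipe ang',ang(pipe[1],pipe[0]))
# bar incl. black: dark pixels in dial region
m=((h[...,2]<45)|cv2.inRange(h,*HSV['yellow']).astype(bool)).astype(np.uint8);k=np.zeros_like(m);k[165:225,280:312]=1;m*=k
n,l,st,ce=cv2.connectedComponentsWithStats(m)
i=1+np.argmax(st[1:,4]);ys,xs=np.where(l==i);print(st[i])
rc=cv2.minAreaRect(np.c_[xs,ys].astype(np.float32));print(rc)
q=cv2.boxPoints(rc);print(np.round([P(u,.068)[:2] for u in q],4))
c=P(rc[0],.068);print('bar centre',c.round(4))
pts=np.array([P(u,.07)[:2] for u in np.c_[xs,ys]]);v=np.linalg.svd(pts-pts.mean(0))[2][0];print('bar ang',np.degrees(np.arctan2(v[1],v[0])))
# dial ellipse hull
m2=((h[...,1]<30)&(h[...,2]>165)).astype(np.uint8)
for nm,u in(('green',(283,165.3)),('red',(306.6,167.3)),('black',(265,181))):
    print(nm,P(u,.042).round(4),'from bar',ang(c,P(u,.042)),'from mid',ang(mid,P(u,.042)))
# bar height by top cam + wrist
from bench import r
print(tri(p,(292.3,203.1),r.camera_params('top'),(396.1,241.9)))
```

```text
pipe mid [ 0.4699 -0.2147  0.03  ] pipe ang 78.1
[287 170  14  51 485]
((293.0375671386719, 195.18087768554688), (10.749394416809082, 50.70909881591797), 6.709836959838867)
[[ 0.4408 -0.2119]
 [ 0.502  -0.202 ]
 [ 0.5038 -0.2142]
 [ 0.4427 -0.2248]]
bar centre [ 0.4731 -0.2131  0.068 ]
bar ang -169.57118766121422
green [ 0.5001 -0.1936  0.042 ] from bar 35.9 from mid 34.9
red [ 0.5053 -0.2224  0.042 ] from bar -16.2 from mid -12.3
black [ 0.4751 -0.177   0.042 ] from bar 87.0 from mid 82.2
(array([ 0.46284574, -0.21444776,  0.06377037]), np.float64(0.0015415619078782202))
```

Run:
```python
from h import *
from bench import r
s=r.read_state();print(rel(s,(.470,-.2147,.09),10.4),rel(s,(.470,-.2147,.05),10.4))
```

```text
([-1.13, 1.6, 10.99], [-0.001, 0.0, 0.085]) ([-1.13, 1.6, 14.99], [-0.001, 0.0, 0.085])
```

Emit:
carry_out --steps '[[[-1.1, 1.6, 3, 0, 0, 0.085], [-1.1, 1.6, 7, 0, 0, 0.085], [-1.1, 1.6, 11, 0, 0, 0.085], [-1.1, 1.6, 13, 0, 0, 0.085], [-1.1, 1.6, 15, 0, 0, 0.085], [-1.1, 1.6, 15, 0, 0, 0.085], [-1.1, 1.6, 15, 0, 0, 0.085]]]'

```text
time: 3.0
ee_pos: [0.4699, -0.2148, 0.0499]
eef_rot: [0.996, 0.091, -0.001, -0.0]
ft_force: [0.2, -1.0, 0.7]
width: 0.087
grip_force: 0.0
```

Emit:
carry_out --steps '[[[0, 0, 0, 0, 0, 0], [0, 0, 0, 0, 0, 0], [0, 0, 0, 0, 0, 0], [0, 0, 0, 0, 0, 0], [0, 0, 0, 0, 0, 0], [0, 0, 0, 0, 0, 0], [0, 0, 0, 0, 0, 0], [0, 0, 0, 0, 0, 0], [0, 0, 0, 0, 0, 0], [0, 0, 0, 0, 0, 0]]]' --hand 1 --squeeze 15

```text
time: 3.83
ee_pos: [0.47, -0.2159, 0.0501]
eef_rot: [0.996, 0.09, -0.0, -0.0]
ft_force: [-0.1, -0.3, 0.3]
width: 0.0282
grip_force: 0.0
```

Run:
```python
from h import *
from bench import r
s=r.read_state();print(s['time'],s['ee_pos'],s['width'],s['grip_force'],s['ft_force'],s['torque'])
print(rel(s,(.470,-.2147,.05),33.5))
```

```text
3.8333 [ 0.46996682 -0.21590343  0.05007616] 0.028249528529874467 0.0 [-0.14499828 -0.30515383  0.25407796] [-0.07488566  0.17982768  0.04421253]
([0.02, -0.12, 0.01], [-0.0, 0.0, -0.405])
```

Emit:
carry_out --steps '[[[0, 0, 0, 0, 0, 0], [0, 0, 0, 0, 0, 0], [0, 0, 0, 0, 0, 0], [0, 0, 0, 0, 0, 0], [0, 0, 0, 0, 0, 0], [0, 0, 0, 0, 0, -0.05], [0, 0, 0, 0, 0, -0.1], [0, 0, 0, 0, 0, -0.15], [0, 0, 0, 0, 0, -0.2], [0, 0, 0, 0, 0, -0.25], [0, 0, 0, 0, 0, -0.3], [0, 0, 0, 0, 0, -0.35], [0, 0, 0, 0, 0, -0.405], [0, 0, 0, 0, 0, -0.405], [0, 0, 0, 0, 0, -0.405]]]'

```text
time: 5.08
ee_pos: [0.47, -0.2159, 0.0501]
eef_rot: [0.958, 0.287, 0.0, -0.0]
ft_force: [0.3, -0.3, -0.3]
width: 0.0003
grip_force: 0.0
```

Run:
```python
from h import *
from bench import r
s=r.read_state();print(s['time'],s['ee_pos'],s['width'],s['grip_force'],s['ft_force'],s['torque'],rel(s,(.47,-.2147,.05),33.5))
```

```text
5.0833 [ 0.46999256 -0.21589053  0.05010907] 0.00029308641443437166 0.0 [ 0.25295965 -0.3381237  -0.27553838] [-0.06971021  0.1008247   0.04188085] ([0.07, -0.1, 0.01], [-0.0, -0.0, -0.002])
```

Run:
```python
from h import *
from bench import r
w=r.camera('wrist');s=r.camera('scene');t=r.camera('top')
f=lambda a,k:cv2.resize(a,(400,300),interpolation=cv2.INTER_CUBIC)[:,:,::-1]
cv2.imwrite('pics/c2.png',np.vstack([np.hstack([f(w,0),f(s[150:240,130:250],0)]),np.hstack([f(t[200:260,350:430],0),f(w[150:300,200:400],0)])]))
for im,n in((w,'wrist'),(s,'scene'),(t,'top')):print(n,blobs(im,'yellow',6))
```

```text
wrist [([280.1, 232.9], 436, [[279.2, 235.6], [21.5, 35.8], 26.6]), ([262.2, 251.9], 46, [[263.0, 249.9], [4.4, 16.1], 18.4])]
scene [([181.0, 189.7], 76, [[181.0, 190.0], [8.5, 11.3], 45.0])]
top []
```

View pics/c2.png

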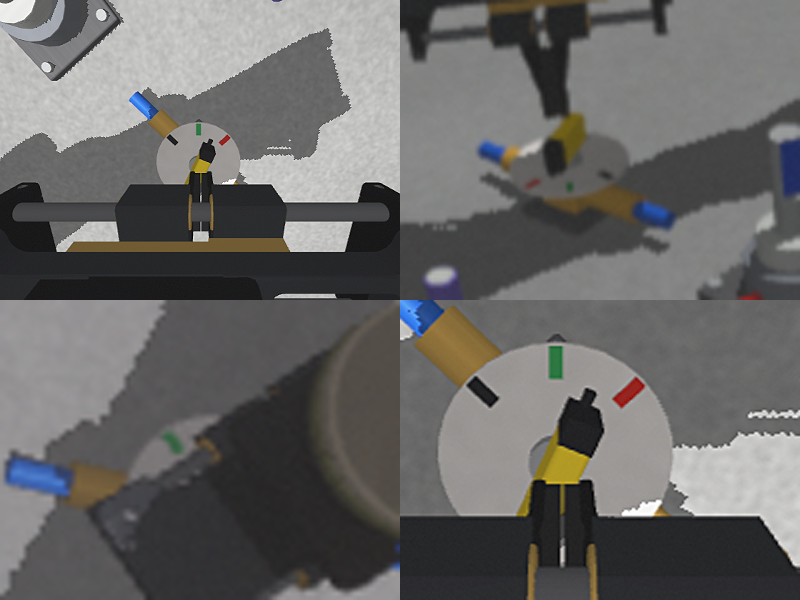

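The shut fingers occlude the bar in the wrist view, while the bar is fully visible in the scene view. So the fingertips must be above the bar and nothing was gripped; the handle is still ~24° short of green. I'll check where the fingertips really are.

Run:
```python
from h import *
from bench import r
pw=r.camera_params('wrist');ps=r.camera_params('scene')
s=r.read_state();print(s['ee_pos'])
print('TCP proj',proj(pw,s['ee_pos']),proj(ps,s['ee_pos']))
print('tips',tri(pw,(281.5,240),ps,(176.5,185.4)))
print('bar front top', tri(pw,(292,201),ps,(176,193)))
w=r.camera('wrist')
h=cv2.cvtColor(w,cv2.COLOR_RGB2HSV)
for z in(.06,.075,.09,.1):print(z,proj(pw,np.r_[s['ee_pos'][:2],z]),proj(ps,np.r_[s['ee_pos'][:2],z]))
```

```text
[ 0.47000361 -0.21588644  0.05008075]
TCP proj [280.60010815 232.46587561] [178.4083092  195.76643289]
tips (array([ 0.47823767, -0.21056611,  0.08572408]), np.float64(0.0006092838064905699))
bar front top (array([ 0.49950007, -0.20202883,  0.07720572]), np.float64(0.00333713854913048))
0.06 [280.61002363 237.85964763] [177.83719002 192.40871464]
0.075 [280.62686591 247.02143085] [176.96198177 187.26319887]
0.09 [280.64640743 257.6515288 ] [176.07256087 182.03412425]
0.1 [280.6612732 265.7381396] [175.4715458 178.5006423]
```

Emit:
carry_out --steps '[[[0, -0.1, -1, 0, 0, 0.1], [0, -0.1, -1, 0, 0, 0.2], [0, -0.1, -1, 0, 0, 0.3], [0, -0.1, -1, 0, 0, 0.4], [0, -0.1, -1, 0, 0, 0.4], [0, -0.1, -1, 0, 0, 0.4], [0, -0.1, -1, 0, 0, 0.4], [0, -0.1, -1, 0, 0, 0.4], [0, -0.1, -1, 0, 0, 0.4], [0, -0.1, 0, 0, 0, 0.4], [0, -0.1, 1, 0, 0, 0.4], [0, -0.1, 2, 0, 0, 0.4], [0, -0.1, 2.2, 0, 0, 0.4], [0, -0.1, 2.2, 0, 0, 0.4]]]' --hand -1

```text
time: 6.45
ee_pos: [0.4684, -0.2149, 0.0268]
eef_rot: [0.996, 0.092, -0.001, -0.0]
ft_force: [-0.7, 0.2, -0.4]
width: 0.0835
grip_force: 0.0
```

Emit:
carry_out --steps '[[[0, 0, 0, 0, 0, 0], [0, 0, 0, 0, 0, 0], [0, 0, 0, 0, 0, 0], [0, 0, 0, 0, 0, 0], [0, 0, 0, 0, 0, 0], [0, 0, 0, 0, 0, 0], [0, 0, 0, 0, 0, 0], [0, 0, 0, 0, 0, 0], [0, 0, 0, 0, 0, 0], [0, 0, 0, 0, 0, 0], [0, 0, 0, 0, 0, 0], [0, 0, 0, 0, 0, 0], [0, 0, 0, 0, 0, 0], [0, 0, 0, 0, 0, 0]]]' --hand 1

```text
time: 7.62
ee_pos: [0.4693, -0.2141, 0.0281]
eef_rot: [0.996, 0.092, -0.0, -0.001]
ft_force: [-2.1, 4.6, 4.4]
width: 0.0118
grip_force: 15.0
```

Run:
```python
from h import *
from bench import r
s=r.read_state();print(s['time'],s['ee_pos'],s['width'],s['grip_force'],s['ft_force'],s['torque'],rel(s,(.47,-.2147,.028),33.5))
```

```text
7.6167 [ 0.46927512 -0.2140862   0.02805243] 0.0117704516092365 14.988074898719788 [-2.07532993  4.59699559  4.35737516] [ 1.08500906  0.65834587 -0.051365  ] ([0.06, 0.07, 0.01], [-0.002, 0.0, -0.399])
```

Emit:
carry_out --steps '[[[0, 0, 0, 0, 0, -0.05], [0, 0, 0, 0, 0, -0.1], [0, 0, 0, 0, 0, -0.15], [0, 0, 0, 0, 0, -0.2], [0, 0, 0, 0, 0, -0.25], [0, 0, 0, 0, 0, -0.3], [0, 0, 0, 0, 0, -0.35], [0, 0, 0, 0, 0, -0.4], [0, 0, 0, 0, 0, -0.4], [0, 0, 0, 0, 0, -0.4]]]'

```text
time: 8.45
ee_pos: [0.4691, -0.2137, 0.028]
eef_rot: [0.957, 0.289, -0.0, -0.001]
ft_force: [-2.9, 6.7, 5.6]
width: 0.0117
grip_force: 15.0
```

Run:
```python
from h import *
from bench import r
s=r.read_state();print(s['time'],s['ee_pos'],s['width'],s['grip_force'],s['ft_force'],s['torque'],rel(s,(.47,-.2147,.028),33.5))
w=r.camera('wrist');s=r.camera('scene')
f=lambda a,k:cv2.resize(a,(400,300),interpolation=cv2.INTER_CUBIC)[:,:,::-1]
cv2.imwrite('pics/c3.png',np.hstack([f(w[130:280,180:380],0),f(s[150:210,140:220],0)]))
```

```text
8.45 [ 0.46910971 -0.21366356  0.02802972] 0.011748182578951733 14.994204640388489 [-2.91399588  6.71782971  5.5851377 ] [1.44492364 0.84875037 0.07214284] ([0.02, 0.14, 0.0], [-0.002, -0.0, 0.001])
```

View pics/c3.png

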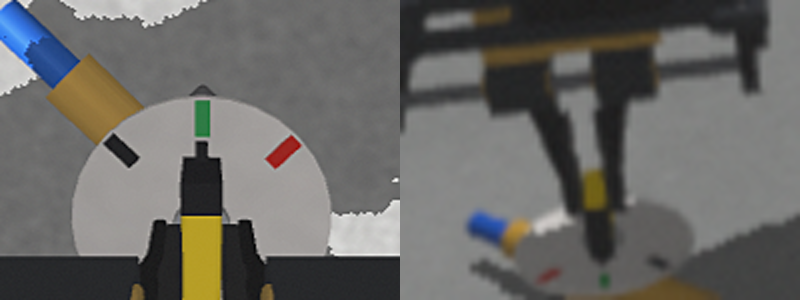

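The handle's pointer now lines up with the green mark (both at column ~202). Next I'll release, rise and go over the shaft.

Emit:
carry_out --steps '[[[0, 0, 0, 0, 0, 0], [0, 0, 0, 0, 0, 0], [0, 0, 0, 0, 0, 0], [0, 0, -1, 0, 0, 0], [0, 0, -4, 0, 0, 0], [0, 0, -8, 0, 0, 0], [0, 0, -12, 0, 0, 0], [0, 0, -16, 0, 0, 0], [0, 0, -17, 0, 0, 0]]]' --hand -1

```text
time: 9.3
ee_pos: [0.4716, -0.2168, 0.2048]
eef_rot: [0.958, 0.288, 0.004, 0.002]
ft_force: [-0.0, -0.4, -0.8]
width: 0.0638
grip_force: 0.0
```

Run:
```python
from h import *
from bench import r
s=r.read_state();print(s['time'],s['ee_pos'],s['width'])
print(rel(s,(.5136,-.0023,.19),115))
p=r.camera_params('wrist');w=r.camera('wrist')
for c in('yellow','red','green','blue'):print(c,[(b[0],b[1]) for b in blobs(w,c,15)[:4]])
```

```text
9.3 [ 0.47162575 -0.21675981  0.20481567] 0.06375128198241589
([15.31, -15.6, 1.49], [0.009, -0.001, -1.424])
yellow [([276.5, 194.0], 345), ([244.8, 153.1], 81), ([307.1, 215.2], 33)]
red [([185.5, 21.5], 439), ([298.3, 164.3], 29)]
green [([277.0, 155.0], 27)]
blue [([230.3, 136.0], 244), ([320.0, 224.5], 184)]
```

Emit:
carry_out --steps '[[[2, -2, 0, 0, 0, -0.12], [4.5, -4.5, 0, 0, 0, -0.24], [7, -7, 0, 0, 0, -0.36], [10, -10, 0, 0, 0, -0.48], [13, -13, 0, 0, 0, -0.6], [15.3, -15.6, 1.5, 0, 0, -0.72], [15.3, -15.6, 1.5, 0, 0, -0.84], [15.3, -15.6, 1.5, 0, 0, -0.96], [15.3, -15.6, 1.5, 0, 0, -1.08], [15.3, -15.6, 1.5, 0, 0, -1.2], [15.3, -15.6, 1.5, 0, 0, -1.32], [15.3, -15.6, 1.5, 0, 0, -1.42], [15.3, -15.6, 1.5, 0, 0, -1.42], [15.3, -15.6, 1.5, 0, 0, -1.42]]]'

```text
time: 10.52
ee_pos: [0.5108, -0.0008, 0.183]
eef_rot: [0.54, 0.842, -0.0, 0.0]
ft_force: [-0.7, -0.8, 1.2]
width: 0.0872
grip_force: 0.0
```

Run:
```python
from h import *
from bench import r
s=r.read_state();print(s['time'],s['ee_pos'],s['width'],s['joint_positions'].round(2),rel(s,(.5136,-.0023,.19),115))
p=r.camera_params('wrist');w=r.camera('wrist');np.save('pics/w4.npy',w);np.save('pics/w4p.npy',p,allow_pickle=True)
t=r.camera('top');sc=r.camera('scene')
for c in('red','blue'):print(c,[(b[0],b[1]) for b in blobs(w,c,15)[:4]])
u=proj(p,(.5136,-.0023,.135));print(u)
f=lambda a:cv2.resize(a,(400,300),interpolation=cv2.INTER_CUBIC)[:,:,::-1]
a,b=int(u[0]),int(u[1]);a=max(a,60);b=max(b,45);print(a,b)
cv2.imwrite('pics/c4.png',np.hstack([f(w),f(w[b-45:b+45,a-60:a+60])]))
```

```text
10.5167 [ 0.51082512 -0.00080443  0.18303992] 0.0872069615120693 [-0.55  0.07  0.49  1.79 -0.03  1.29  0.38] ([-0.25, 0.19, -0.7], [-0.0, 0.0, -0.006])
red [([412.0, 262.2], 396), ([314.4, 216.6], 197), ([211.6, 325.3], 25)]
blue [([223.6, 261.2], 226), ([290.4, 205.4], 36)]
[282.37735857 214.00851018]
282 214
```

View pics/c4.png

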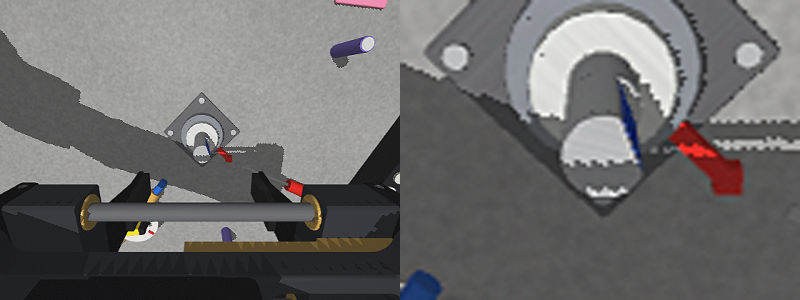

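The crop shows the shaft top disc centred at ~(602,157). The blue flat is on its right, with its top edge running (622,118)–(641,165), and the red pointer is to the lower right.

Run:
```python
from h import *
from bench import r
p=np.load('pics/w4p.npy',allow_pickle=True).item()
P=lambda u,z:plane(p,u,z)
a,b=P((288.6,204.4),.135),P((294.3,218.5),.135);c=P((282.6,216.1),.135)
d=(b-a)[:2];n=np.array([-d[1],d[0]]);m=(a+b)/2;n*=np.sign(n@(m-c)[:2])
print('flat heading',np.degrees(np.arctan2(n[1],n[0])),'chord',np.linalg.norm(d),'centre',c.round(4), m-c)
w=np.load('pics/w4.npy');bl=[x for x in blobs(w,'red',15) if abs(x[0][0]-314)<3][0];print(bl)
q=P(bl[0],.02);print('pointer',q.round(4),np.degrees(np.arctan2(q[1]-c[1],q[0]-c[0])))
ps=r.camera_params('top')
print(tri(p,(282.6,216.1),ps,(308.2,213.8)))
s=r.read_state()
for h in(115,120,125):print(rel(s,(.514,-.0023,.075),h))
# holes of base and housing
h=cv2.cvtColor(w,cv2.COLOR_RGB2HSV)
```

```text
flat heading 46.2127070873791 chord 0.0143828355615298 centre [ 0.5146 -0.004   0.135 ] [0.00541352 0.00731426 0.        ]
([314.4, 216.6], 197, [[313.7, 217.1], [25.6, 11.4], 36.9])
pointer [ 0.5708 -0.0237  0.02  ] -19.331497664629726
(array([ 0.51402651, -0.00331126,  0.13708515]), np.float64(0.0003885923260639126))
([-0.28, 0.22, 10.81], [-0.0, 0.0, -0.005])
([-0.28, 0.22, 10.81], [-0.0, 0.0, -0.092])
([-0.28, 0.22, 10.81], [-0.0, 0.0, -0.18])
```

Run:
```python
from h import *
from bench import r
p=np.load('pics/w4p.npy',allow_pickle=True).item()
w=np.load('pics/w4.npy');g=cv2.cvtColor(w,cv2.COLOR_RGB2GRAY)
Q=[]
for u in((237,185.5),(282.8,140),(326.4,185.5)):
    x,y=map(int,u);k=g[y-7:y+8,x-7:x+8].astype(float);k=np.clip(k-150,0,None);yy,xx=np.mgrid[-7:8,-7:8]
    uu=(x+(k*xx).sum()/k.sum(),y+(k*yy).sum()/k.sum());q=plane(p,uu,.012)[:2];Q.append(q);print(np.round(uu,1),q.round(4))
A=lambda v:np.degrees(np.arctan2(v[1],v[0]))
print(A(Q[1]-Q[0]),A(Q[2]-Q[1]),A(Q[2]-Q[0]),np.linalg.norm(Q[1]-Q[0]),'centre',(Q[0]+Q[2])/2)
s=r.read_state();print(rel(s,(.514,-.0033,.068),136),rel(s,(.514,-.0033,.068),71))
```

```text
[236.8 185.9] [ 0.4615 -0.0303]
[281.9 140.1] [0.4906 0.0476]
[326.8 185.5] [0.5683 0.0194]
69.48324680653504 -19.96298268887596 24.940038014241733 0.08315794598637936 centre [ 0.51486345 -0.00541466]
([-0.37, 0.17, 11.51], [-0.0, 0.0, -0.372]) ([-0.37, 0.17, 11.51], [-0.0, 0.0, 0.763])
```

Emit:
carry_out --steps '[[[-0.4, 0.25, 0, 0, 0, -0.12], [-0.4, 0.25, 0, 0, 0, -0.24], [-0.4, 0.25, 1, 0, 0, -0.37], [-0.4, 0.25, 4, 0, 0, -0.37], [-0.4, 0.25, 7, 0, 0, -0.37], [-0.4, 0.25, 10, 0, 0, -0.37], [-0.4, 0.25, 11.5, 0, 0, -0.37], [-0.4, 0.25, 11.5, 0, 0, -0.37]]]'

```text
time: 11.33
ee_pos: [0.5124, -0.0033, 0.0648]
eef_rot: [0.375, 0.927, -0.002, -0.002]
ft_force: [-0.9, -0.3, -0.1]
width: 0.0867
grip_force: 0.0
```

Emit:
carry_out --steps '[[[0, 0, 0, 0, 0, 0], [0, 0, 0, 0, 0, 0], [0, 0, 0, 0, 0, 0], [0, 0, 0, 0, 0, 0], [0, 0, 0, 0, 0, 0], [0, 0, 0, 0, 0, 0], [0, 0, 0, 0, 0, 0], [0, 0, 0, 0, 0, 0], [0, 0, 0, 0, 0, 0], [0, 0, 0, 0, 0, 0], [0, 0, 0, 0, 0, 0], [0, 0, 0, 0, 0, 0], [0, 0, 0, 0, 0, 0], [0, 0, 0, 0, 0, 0]]]' --hand 1 --squeeze 20

```text
time: 12.5
ee_pos: [0.5133, -0.0047, 0.0679]
eef_rot: [0.375, 0.927, -0.001, -0.001]
ft_force: [-7.8, -4.5, 5.9]
width: 0.0191
grip_force: 19.9
```

Run:
```python
from h import *
from bench import r
s=r.read_state();print(s['time'],s['ee_pos'],s['width'],s['grip_force'],s['ft_force'],s['torque'],rel(s,(.5143,-.004,.068),70))
```

```text
12.5 [ 0.51334153 -0.00468147  0.06793141] 0.019131053426143713 19.94989243685268 [-7.77312204 -4.54068387  5.88431667] [-1.14067908  1.71195401 -0.02451778] ([-0.02, 0.12, -0.01], [-0.004, 0.001, 1.152])
```

Emit:
carry_out --steps '[[[0, 0, 0, 0, 0, 0.1], [0, 0, 0, 0, 0, 0.2], [0, 0, 0, 0, 0, 0.3], [0, 0, 0, 0, 0, 0.4], [0.1, 0, 0, 0, 0, 0.5], [0.1, 0, 0, 0, 0, 0.6], [0.1, 0, 0, 0, 0, 0.7], [0.1, 0, 0, 0, 0, 0.8], [0.1, 0, 0, 0, 0, 0.9], [0.1, 0, 0, 0, 0, 1.0], [0.1, 0, 0, 0, 0, 1.1], [0.1, 0, 0, 0, 0, 1.155], [0.1, 0, 0, 0, 0, 1.155], [0.1, 0, 0, 0, 0, 1.155]]]'

```text
time: 13.67
ee_pos: [0.5127, -0.0032, 0.0679]
eef_rot: [0.82, 0.572, -0.001, -0.001]
ft_force: [-6.8, -2.2, 5.9]
width: 0.0186
grip_force: 20.0
```

Run:
```python
from h import *
from bench import r
s=r.read_state();print(s['time'],s['ee_pos'],s['width'],s['grip_force'],s['ft_force'],s['torque'],s['joint_positions'].round(2),rel(s,(.5143,-.004,.068),70))
M=R.from_quat(s['eef_rot']).as_matrix();print('force in tool',M.T@s['ft_force'],np.degrees(np.arctan2(M[1,0],M[0,0])))
```

```text
13.6667 [ 0.5126995  -0.00317095  0.06792841] 0.018581152576505444 19.960085798520595 [-6.79505177 -2.22532395  5.85411556] [-0.60674062  1.68645717 -0.10247479] [-0.63  0.21  0.61  1.92 -0.14  1.06 -0.31] ([-0.02, 0.18, -0.01], [-0.003, 0.001, -0.003])
force in tool [-4.44146914 -5.62594324 -5.83245907] 69.82096503912213
```

Emit:
carry_out --steps '[[[0, 0, 0, 0, 0, 0], [0, 0, 0, 0, 0, 0], [0, 0, 0, 0, 0, 0], [0, 0, 0, 0, 0, 0], [0, 0, 0, 0, 0, 0], [0, 0, -2, 0, 0, 0], [0, 0, -6, 0, 0, 0], [0, 0, -10, 0, 0, 0], [0, 0, -12, 0, 0, 0], [0, 0, -12, 0, 0, 0], [0, 0, -12, 0, 0, 0]]]' --hand -1

```text
time: 14.58
ee_pos: [0.5149, -0.0022, 0.1891]
eef_rot: [0.82, 0.573, 0.001, 0.0]
ft_force: [-0.1, -0.3, -1.0]
width: 0.0826
grip_force: 0.0
```

Run:
```python
from h import *
from bench import r
s=r.read_state();print(s['time'],s['ee_pos'],s['width'])
p=r.camera_params('wrist');w=r.camera('wrist');np.save('pics/w5.npy',w);np.save('pics/w5p.npy',p,allow_pickle=True)
for c in('red','blue'):print(c,[b for b in blobs(w,c,15)[:4]])
u=proj(p,(.5144,-.0036,.135));print(u);a,b=map(int,u)
f=lambda a:cv2.resize(a,(400,300),interpolation=cv2.INTER_CUBIC)[:,:,::-1]
print(a-60,b-55)
S=r.camera('scene')
cv2.imwrite('pics/c5.png',np.hstack([f(w[b-55:b+35,a-60:a+60]),f(S[225:285,340:420])]))
for z in(135,):
  for i in(-19.5,):print(rel(s,(.48,.27,.19),180))
```

```text
14.5833 [ 0.5148829  -0.00219416  0.18914726] 0.08262257901192226
red [([474.7, 132.6], 1750, [[474.3, 132.7], [20.4, 93.5], 69.4]), ([324.8, 182.8], 235, [[324.5, 182.5], [31.0, 11.0], 0.0]), ([327.2, 329.0], 22, [[327.5, 329.0], [7.0, 2.0], 0.0])]
blue [([41.9, 14.6], 2573, [[49.0, 20.5], [98.0, 41.0], 0.0]), ([292.4, 273.3], 188, [[292.2, 273.3], [20.9, 9.3], 81.9]), ([179.5, 2.1], 57, [[180.0, 3.0], [6.0, 12.0], 90.0])]
[280.23374014 211.1945334 ]
220 156
([24.36, -12.63, -0.07], [0.003, 0.001, -1.922])
```

View pics/c5.png

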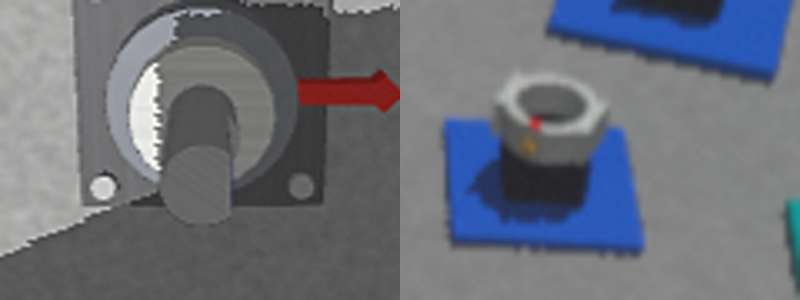

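The shaft's flat chord is now vertical on its right side, square to the red pointer's direction, so the shaft is aligned. The collar is undisturbed on its pad. Next I'll go over the collar.

Emit:
carry_out --steps '[[[1.5, -0.8, 0, 0, 0, -0.12], [3.5, -1.6, 0, 0, 0, -0.24], [5.5, -2.6, 0, 0, 0, -0.36], [7.5, -3.6, 0, 0, 0, -0.48], [9.5, -4.6, 0, 0, 0, -0.6], [11.5, -5.6, 0, 0, 0, -0.72], [13.5, -6.6, 0, 0, 0, -0.84], [15.5, -7.6, 0, 0, 0, -0.96], [17.5, -8.6, 0, 0, 0, -1.08], [19.5, -9.6, 0, 0, 0, -1.2], [21.5, -10.6, 0, 0, 0, -1.32], [23.5, -11.6, 0, 0, 0, -1.44], [24.4, -12.6, 0, 0, 0, -1.56], [24.4, -12.6, 0, 0, 0, -1.68], [24.4, -12.6, 0, 0, 0, -1.8], [24.4, -12.6, 0, 0, 0, -1.92], [24.4, -12.6, 0, 0, 0, -1.92], [24.4, -12.6, 0, 0, 0, -1.92]]]'

```text
time: 16.18
ee_pos: [0.4793, 0.2697, 0.1869]
eef_rot: [0.003, 1.0, -0.001, -0.001]
ft_force: [-0.9, -0.5, 0.5]
width: 0.0869
grip_force: 0.0
```

Run:
```python
from h import *
from bench import r
s=r.read_state();print(s['time'],s['ee_pos'],s['joint_positions'].round(2))
p=r.camera_params('wrist');w=r.camera('wrist');np.save('pics/w6.npy',w);np.save('pics/w6p.npy',p,allow_pickle=True)
for c in('red','blue'):print(c,[b for b in blobs(w,c,8)[:4]])
u=proj(p,(.4976,.2753,.048));print(u);a,b=map(int,u)
print(a-60,b-45)
cv2.imwrite('pics/c6.png',cv2.resize(w[b-45:b+45,a-60:a+60],(800,600),interpolation=cv2.INTER_CUBIC)[:,:,::-1])
```

```text
16.1833 [0.47927769 0.26965426 0.18694814] [-0.86  0.16  0.3   1.67 -0.05  1.31  1.01]
red [([69.1, 249.1], 198, [[68.5, 248.5], [17.0, 15.0], 90.0]), ([282.4, 219.1], 17, [[282.5, 219.0], [3.6, 4.0], 26.6])]
blue [([313.3, 59.5], 6715, [[316.0, 59.5], [92.0, 99.0], -0.0]), ([284.5, 191.0], 2174, [[284.3, 195.3], [56.8, 59.2], 75.1])]
[285.56213499 201.89869351]
225 156
```

View pics/c6.png

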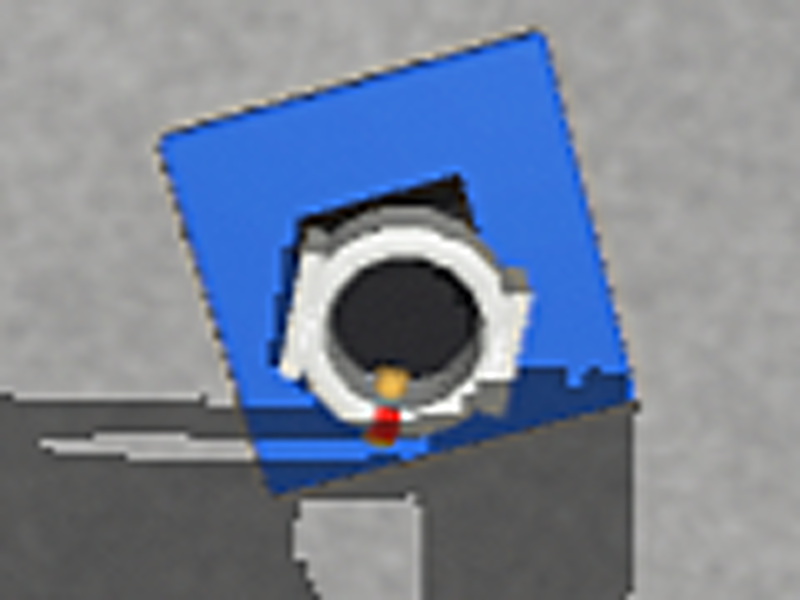

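The crop shows the collar's top ring centred at ~(407,318). Its cheeks are on the left, (308,240)–(285,375), and right; the red dash is at (387,425) below. The screw therefore points almost along world +x, slightly toward −y.

Run:
```python
from h import *
from bench import r
p=np.load('pics/w6p.npy',allow_pickle=True).item();w=np.load('pics/w6.npy')
g=lambda c:(c[0]/6.667+225-.42,c[1]/6.667+156-.42)
P=lambda c,z=.048:plane(p,g(c),z)[:2]
A=lambda v:np.degrees(np.arctan2(v[1],v[0])).round(1)
c=P((407,318));print('centre',c.round(4))
print('dash',A(P((387,422))-c),'Lcheek',A(P((285,375))-P((308,240))),'Rcheek',A(P((510,380))-P((530,293))))
L=(P((285,375))+P((308,240)))/2;Rr=P((523,325));print('between cheeks',((L+Rr)/2).round(4),np.linalg.norm(L-Rr),'across',A(Rr-L)-90)
# bore ellipse: dark interior
gr=cv2.cvtColor(w,cv2.COLOR_RGB2GRAY);k=(gr[180:230,265:310]>150).astype(np.uint8);hsv=cv2.cvtColor(w,cv2.COLOR_RGB2HSV)[180:230,265:310]
k=((gr[180:230,265:310]>130)&(hsv[...,1]<60)).astype(np.uint8)
cs,h=cv2.findContours(k,cv2.RETR_CCOMP,cv2.CHAIN_APPROX_NONE)
for i,q in enumerate(cs):
    if len(q)>25:
        e=cv2.fitEllipse(q);ce=(e[0][0]+265,e[0][1]+180);print(h[0][i][3],len(q),np.round(ce,1),np.round(e[1],1),plane(p,ce,.048).round(4))
pt=r.camera_params('top');print(tri(p,g((407,318)),pt,(190,226)),tri(p,g((407,318)),r.camera_params('scene'),(370.6,245)))
s=r.read_state()
for z in(.10,-.004,0.0):print(z,rel(s,(c[0],c[1],z),169))
```

```text
centre [0.4994 0.2754]
dash -10.4 Lcheek -10.2 Rcheek -11.4
between cheeks [0.4991 0.2759] 0.04149808875607454 across -4.700000000000003
-1 165 [284.7 204.5] [26.7 33.2] [0.5009 0.2743 0.048 ]
(array([0.49964143, 0.27465014, 0.04287875]), np.float64(0.0020377425866809876)) (array([0.49945654, 0.27641857, 0.04732906]), np.float64(0.001464262734121653))
0.1 ([-2.01, 0.58, 8.71], [-0.001, -0.001, 0.186])
-0.004 ([-2.02, 0.59, 19.11], [-0.001, -0.001, 0.186])
0.0 ([-2.02, 0.59, 18.71], [-0.001, -0.001, 0.186])
```

Emit:
carry_out --steps '[[[-2, 0.6, 0, 0, 0, 0.1], [-2, 0.6, 2, 0, 0, 0.18], [-2, 0.6, 6, 0, 0, 0.18], [-2, 0.6, 10, 0, 0, 0.18], [-2, 0.6, 13, 0, 0, 0.18], [-2, 0.6, 15, 0, 0, 0.18], [-2, 0.6, 17, 0, 0, 0.18], [-2, 0.6, 18.5, 0, 0, 0.18], [-2, 0.6, 19.2, 0, 0, 0.18], [-2, 0.6, 19.7, 0, 0, 0.18], [-2, 0.6, 19.7, 0, 0, 0.18], [-2, 0.6, 19.7, 0, 0, 0.18]]]'

```text
time: 17.23
ee_pos: [0.5001, 0.2763, -0.0083]
eef_rot: [0.091, 0.996, 0.0, 0.0]
ft_force: [0.2, 0.3, -0.8]
width: 0.0873
grip_force: 0.0
```

Run:
```python
from h import *
from bench import r
s=r.read_state();print(s['time'],s['ee_pos'],s['ft_force'],rel(s,(.4995,.2755,-.010),169.5))
```

```text
17.2333 [ 0.50010479  0.27626319 -0.00825859] [ 0.21869737  0.32808615 -0.79864558] ([0.05, -0.09, 0.17], [0.001, 0.0, 0.0])
```

Emit:
carry_out --steps '[[[0.05, -0.05, 0.1, 0, 0, 0], [0.05, -0.05, 0.1, 0, 0, 0], [0.05, -0.05, 0.1, 0, 0, 0], [0.05, -0.05, 0.1, 0, 0, 0], [0.05, -0.05, 0.1, 0, 0, 0], [0.05, -0.05, 0.1, 0, 0, 0], [0.05, -0.05, 0.1, 0, 0, 0], [0.05, -0.05, 0.1, 0, 0, 0], [0.05, -0.05, 0.1, 0, 0, 0], [0.05, -0.05, 0.1, 0, 0, 0], [0.05, -0.05, 0.1, 0, 0, 0], [0.05, -0.05, 0.1, 0, 0, 0]]]' --hand 1 --squeeze 35

```text
time: 18.23
ee_pos: [0.4992, 0.2752, -0.0099]
eef_rot: [0.091, 0.996, -0.0, -0.0]
ft_force: [-0.8, -3.5, 1.8]
width: 0.0418
grip_force: 34.3
```

Run:
```python
from h import *
from bench import r
s=r.read_state();print(s['time'],s['ee_pos'],s['width'],s['grip_force'],s['ft_force'],s['torque'],rel(s,(.4995,.2755,-.010),169.5))
```

```text
18.2333 [ 0.49915024  0.27520395 -0.00991746] 0.04178155215168138 34.279877323424444 [-0.78346651 -3.47100617  1.795639  ] [-0.58847471  0.10943856  0.06527275] ([-0.03, 0.04, 0.01], [-0.0, -0.0, 0.001])
```

Emit:
carry_out --steps '[[[0, 0, -1, 0, 0, 0], [0, 0, -3, 0, 0, 0], [0, 0, -6, 0, 0, 0], [0, 0, -9, 0, 0, 0], [0, 0, -12, 0, 0, 0], [0, 0, -14, 0, 0, 0], [0, 0, -14, 0, 0, 0], [0, 0, -14, 0, 0, 0]]]'

```text
time: 18.9
ee_pos: [0.4997, 0.2765, 0.1317]
eef_rot: [0.091, 0.996, 0.001, 0.001]
ft_force: [-1.1, 0.5, -2.1]
width: 0.0413
grip_force: 34.9
```

Run:
```python
from h import *
from bench import r
s=r.read_state();print(s['time'],s['ee_pos'],s['width'],s['grip_force'],s['ft_force'])
p=r.camera_params('wrist');w=r.camera('wrist');np.save('pics/w7.npy',w);np.save('pics/w7p.npy',p,allow_pickle=True)
print([b for b in blobs(w,'red',5)][:6])
M=R.from_quat(s['eef_rot']).as_matrix()
# predicted dash top point in tool frame: x=-18mm, height +9 above centre
for nm,t in(('dash',(-.0175,0,-.058)),('centre top',(0,0,-.058))):print(nm,proj(p,s['ee_pos']+M@np.array(t)))
A=np.array([.5144,-.0036,.13]);print(rel(s,A,160))
```

```text
18.9 [0.49970876 0.2764985  0.13174197] 0.0412684658901735 34.94303621118888 [-1.13825557  0.51361538 -2.05742824]
[]
dash [280.152585   299.02835824]
centre top [280.15237708 271.84990275]
([-6.5, -27.29, 0.11], [0.003, 0.001, 0.168])
```

Emit:
carry_out --steps '[[[-0.5, -2, 0, 0, 0, 0.05], [-1.2, -5, 0, 0, 0, 0.1], [-1.9, -8, 0, 0, 0, 0.168], [-2.7, -11.5, 0, 0, 0, 0.168], [-3.5, -15, 0, 0, 0, 0.168], [-4.4, -18.5, 0, 0, 0, 0.168], [-5.2, -22, 0, 0, 0, 0.168], [-5.9, -25, 0, 0, 0, 0.168], [-6.3, -26.5, 0, 0, 0, 0.168], [-6.5, -27.2, 0, 0, 0, 0.168], [-6.5, -27.3, 0, 0, 0, 0.168], [-6.5, -27.3, 0, 0, 0, 0.168], [-6.5, -27.3, 0, 0, 0, 0.168], [-6.5, -27.3, 0, 0, 0, 0.168]]]'

```text
time: 20.12
ee_pos: [0.5136, -0.003, 0.1298]
eef_rot: [0.173, 0.985, 0.0, -0.0]
ft_force: [0.6, -0.4, -0.8]
width: 0.0419
grip_force: 34.9
```

Run:
```python
from h import *
from bench import r
s=r.read_state();print(s['time'],s['ee_pos'],s['width'],s['ft_force'],rel(s,(.5147,-.004,.13),160))
p=r.camera_params('wrist');w=r.camera('wrist');S=r.camera('scene')
f=lambda a:cv2.resize(a,(400,300),interpolation=cv2.INTER_CUBIC)[:,:,::-1]
print(proj(p,(.5145,-.0038,.135)),proj(p,s['ee_pos']+[0,0,.049]),proj(r.camera_params('scene'),s['ee_pos']+[0,0,.049]))
cv2.imwrite('pics/c8.png',np.hstack([f(w[180:330,180:380]),f(S[150:240,190:310])]))
```

```text
20.1167 [ 0.5135981  -0.00297229  0.12983239] 0.04186233337311089 [ 0.61977283 -0.4195653  -0.828629  ] ([-0.14, -0.06, -0.02], [0.0, -0.001, 0.002])
[279.66088007 235.79662018] [280.12858799 263.90766549] [244.06886494 171.61305534]
```

View pics/c8.png

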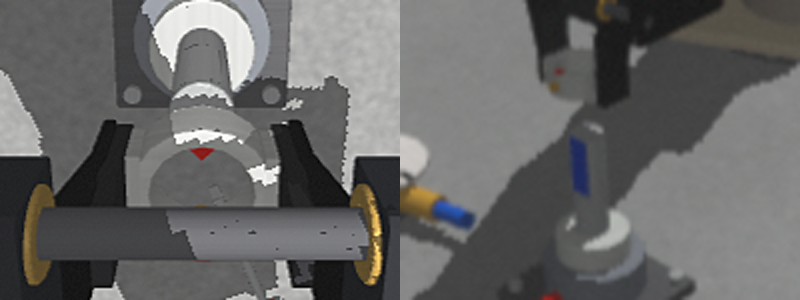

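The wrist view shows the collar bore and the shaft on the same column (~202). The scene view shows the collar level above the shaft, with its screw and dash on the same side as the blue flat. Now a slow descent.

Emit:
carry_out --steps '[[[-0.12, 0, 0.5, 0, 0, 0], [-0.12, 0, 1.5, 0, 0, 0], [-0.12, 0, 2.5, 0, 0, 0], [-0.12, 0, 3.1, 0, 0, 0], [-0.12, 0, 3.4, 0, 0, 0], [-0.12, 0, 3.6, 0, 0, 0], [-0.12, 0, 3.8, 0, 0, 0], [-0.12, 0, 4.0, 0, 0, 0], [-0.12, 0, 4.0, 0, 0, 0]]]'

```text
time: 20.97
ee_pos: [0.5145, -0.0043, 0.0898]
eef_rot: [0.174, 0.985, 0.0, -0.0]
ft_force: [-1.7, 4.4, -3.8]
width: 0.0416
grip_force: 35.0
```

Emit:
carry_out --steps '[[[0, 0, 0.2, 0, 0, 0], [0, 0, 0.4, 0, 0, 0], [0, 0, 0.6, 0, 0, 0], [0, 0, 0.8, 0, 0, 0], [0, 0, 0.8, 0, 0, 0], [0, 0, 0.8, 0, 0, 0]]]'

```text
time: 21.47
ee_pos: [0.5146, -0.004, 0.082]
eef_rot: [0.174, 0.985, 0.0, -0.0]
ft_force: [-1.5, 5.2, -1.5]
width: 0.0418
grip_force: 35.0
```

Run:
```python
from h import *
from bench import r
s=r.read_state();M=R.from_quat(s['eef_rot']).as_matrix();print(s['time'],s['ee_pos'],s['width'],s['ft_force'],M.T@s['ft_force'],s['torque'],rel(s,(.5145,-.004,.0635),160))
p=r.camera_params('wrist');w=r.camera('wrist');np.save('pics/w9.npy',w)
S=r.camera('scene');ps=r.camera_params('scene');print([b[:2] for b in blobs(S,'blue',5,(230,160,270,220))],[b[:2] for b in blobs(S,'red',2,(225,160,270,220))],proj(ps,(.5275,-.0087,.135)),proj(ps,(.522,-.0065,.09)))
```

```text
21.4667 [ 0.51463738 -0.00404352  0.08201202] 0.04183329858841958 [-1.53364714  5.20746638 -1.48763682] [3.22062309 4.36793663 1.49384053] [ 1.21466929  0.47512618 -0.02673125] ([0.01, -0.0, 1.85], [0.001, -0.001, 0.0])
[([243.6, 203.7], 25)] [] [240.09525878 192.04106574] [243.31252612 208.40368153]
```

Emit:
carry_out --steps '[[[0.05, 0.05, 0, 0, 0, 0], [0.1, 0.1, 0.1, 0, 0, 0], [0.1, 0.12, 0.3, 0, 0, 0], [0.1, 0.12, 0.5, 0, 0, 0], [0.1, 0.12, 0.5, 0, 0, 0], [0.1, 0.12, 0.5, 0, 0, 0]]]'

```text
time: 22.07
ee_pos: [0.5143, -0.004, 0.0769]
eef_rot: [0.174, 0.985, -0.0, -0.0]
ft_force: [-1.2, 0.1, -0.6]
width: 0.0419
grip_force: 34.9
```

Run:
```python
from h import *
from bench import r
s=r.read_state();M=R.from_quat(s['eef_rot']).as_matrix();print(s['time'],s['ee_pos'],s['width'],s['ft_force'],M.T@s['ft_force'],s['torque'],rel(s,(.5145,-.004,.0635),160))
```

```text
22.0667 [ 0.514252   -0.00400022  0.07691258] 0.04187817603747475 [-1.2323905   0.1189504  -0.58004487] [ 1.1983601  -0.31084903  0.58025299] [ 0.13847938  0.10233811 -0.05038887] ([-0.02, 0.01, 1.34], [-0.0, -0.0, -0.001])
```

Emit:
carry_out --steps '[[[0, 0, 0.3, 0, 0, 0], [0, 0, 0.6, 0, 0, 0], [0, 0, 0.9, 0, 0, 0], [0, 0, 1.2, 0, 0, 0], [0, 0, 1.35, 0, 0, 0], [0.05, 0, 1.35, 0, 0, 0], [0.1, 0, 1.35, 0, 0, 0], [0.1, 0, 1.35, 0, 0, 0]]]'

```text
time: 22.73
ee_pos: [0.5134, -0.0032, 0.0637]
eef_rot: [0.174, 0.985, 0.0, 0.0]
ft_force: [-1.4, -0.2, -0.7]
width: 0.0417
grip_force: 34.9
```

Run:
```python
from h import *
from bench import r
s=r.read_state();M=R.from_quat(s['eef_rot']).as_matrix();print(s['time'],s['ee_pos'],s['width'],s['ft_force'],M.T@s['ft_force'],s['torque'],rel(s,(.5145,-.004,.0635),160))
```

```text
22.7333 [ 0.51339931 -0.00321945  0.06371433] 0.041691158748434765 [-1.44332303 -0.15272931 -0.69364189] [ 1.30367129 -0.63818849  0.69339982] [ 0.02634221  0.01086308 -0.01625691] ([-0.13, -0.04, 0.02], [0.0, 0.0, -0.001])
```

Emit:
carry_out --steps '[[[0.05, 0, 0, 0, 0, 0], [0.05, 0, 0, 0, 0, 0], [0.05, 0, 0, 0, 0, 0]]]'

```text
time: 22.98
ee_pos: [0.513, -0.003, 0.0637]
eef_rot: [0.174, 0.985, 0.0, 0.0]
ft_force: [-0.2, -0.6, -1.4]
width: 0.042
grip_force: 34.9
```

Emit:
carry_out --steps '[[[0.05, 0, 0, 0, 0, 0], [0.05, 0, 0, 0, 0, 0], [0.05, 0, 0, 0, 0, 0]]]'

```text
time: 23.23
ee_pos: [0.5124, -0.0029, 0.0636]
eef_rot: [0.174, 0.985, 0.0, 0.0]
ft_force: [-0.1, -0.3, -1.5]
width: 0.0416
grip_force: 34.9
```

Run:
```python
from h import *
from bench import r
s=r.read_state();M=R.from_quat(s['eef_rot']).as_matrix();print(s['time'],s['ee_pos'],s['width'],s['ft_force'],M.T@s['ft_force'],s['torque'],rel(s,(.5145,-.004,.0635),160))
```

```text
23.2333 [ 0.51243326 -0.00286389  0.06362943] 0.04156941157659213 [-0.0832686  -0.25922394 -1.46433578] [-0.01059264 -0.27222317  1.46430609] [ 0.02080811 -0.00084075 -0.03841639] ([-0.23, -0.04, 0.01], [0.0, -0.0, -0.001])
```

Emit:
carry_out --steps '[[[0.05, 0, 0, 0, 0, 0], [0.05, 0, 0, 0, 0, 0], [0.05, 0, 0, 0, 0, 0]]]'

```text
time: 23.48
ee_pos: [0.5119, -0.0027, 0.0636]
eef_rot: [0.174, 0.985, 0.0, -0.0]
ft_force: [-0.1, -0.4, -0.6]
width: 0.0417
grip_force: 34.9
```

Emit:
carry_out --steps '[[[0.05, 0, 0, 0, 0, 0], [0.05, 0, 0, 0, 0, 0], [0.05, 0, 0, 0, 0, 0]]]'

```text
time: 23.73
ee_pos: [0.5115, -0.0025, 0.0636]
eef_rot: [0.174, 0.985, 0.0, -0.0]
ft_force: [-0.4, 0.9, -1.2]
width: 0.0418
grip_force: 34.9
```

Emit:
carry_out --steps '[[[0.05, 0, 0, 0, 0, 0], [0.05, 0, 0, 0, 0, 0], [0.05, 0, 0, 0, 0, 0]]]'

```text
time: 23.98
ee_pos: [0.511, -0.0023, 0.0636]
eef_rot: [0.174, 0.985, 0.0, -0.0]
ft_force: [-0.9, 0.1, -1.3]
width: 0.0415
grip_force: 34.9
```

Emit:
carry_out --steps '[[[0.05, 0, 0, 0, 0, 0], [0.05, 0, 0, 0, 0, 0], [0.05, 0, 0, 0, 0, 0]]]'

```text
time: 24.23
ee_pos: [0.5106, -0.0022, 0.0636]
eef_rot: [0.174, 0.985, 0.0, 0.0]
ft_force: [0.7, -0.4, -0.8]
width: 0.0414
grip_force: 34.9
```

Emit:
carry_out --steps '[[[0.05, 0, 0, 0, 0, 0], [0.05, 0, 0, 0, 0, 0], [0.05, 0, 0, 0, 0, 0], [0.05, 0, 0, 0, 0, 0]]]'

```text
time: 24.57
ee_pos: [0.5101, -0.002, 0.0636]
eef_rot: [0.174, 0.985, 0.0, 0.0]
ft_force: [0.5, 0.1, -1.1]
width: 0.0416
grip_force: 34.9
```

Emit:
carry_out --steps '[[[0.05, 0, 0, 0, 0, 0], [0.05, 0, 0, 0, 0, 0], [0.05, 0, 0, 0, 0, 0], [0.05, 0, 0, 0, 0, 0]]]'

```text
time: 24.9
ee_pos: [0.5096, -0.0019, 0.0636]
eef_rot: [0.174, 0.985, 0.0, 0.0]
ft_force: [1.4, -0.3, -0.6]
width: 0.042
grip_force: 34.9
```

Emit:
carry_out --steps '[[[0.05, 0, 0, 0, 0, 0], [0.05, 0, 0, 0, 0, 0], [0.05, 0, 0, 0, 0, 0], [0.05, 0, 0, 0, 0, 0]]]'

```text
time: 25.23
ee_pos: [0.5095, -0.0018, 0.0637]
eef_rot: [0.174, 0.985, 0.0, 0.0]
ft_force: [2.1, -1.9, -2.0]
width: 0.0421
grip_force: 34.9
```

Emit:
carry_out --steps '[[[0.05, 0, 0, 0, 0, 0], [0.05, 0, 0, 0, 0, 0], [0.05, 0, 0, 0, 0, 0], [0.05, 0, 0, 0, 0, 0]]]'

```text
time: 25.57
ee_pos: [0.5095, -0.0018, 0.0638]
eef_rot: [0.174, 0.985, 0.0, 0.001]
ft_force: [4.3, -2.0, -3.3]
width: 0.0419
grip_force: 34.9
```

Emit:
carry_out --steps '[[[0, 0, 0, 0, 0, 0], [0, 0, 0, 0, 0, 0], [0, 0, 0, 0, 0, 0], [0, 0, 0, 0, 0, 0], [0, 0, 0, 0, 0, 0], [0, 0, 0, 0, 0, 0]]]'

```text
time: 26.07
ee_pos: [0.5094, -0.0018, 0.0638]
eef_rot: [0.174, 0.985, -0.0, 0.001]
ft_force: [5.5, -1.1, -4.9]
width: 0.0419
grip_force: 34.9
```

Run:
```python
from h import *
from bench import r
s=r.read_state();M=R.from_quat(s['eef_rot']).as_matrix();print(s['time'],s['ee_pos'],M.T@s['ft_force'],s['torque'],M[:,2].round(4),s['grip_force'])
S=r.camera('scene');ps=r.camera_params('scene');h=cv2.cvtColor(S,cv2.COLOR_RGB2HSV)
print('blue',[(b[0],b[1],b[2]) for b in blobs(S,'blue',2,(232,160,262,222))],'red',[(b[0],b[1]) for b in blobs(S,'red',1,(225,160,270,222))])
HSV['brass']=((8,110,60),(25,255,220));print('brass',[(b[0],b[1]) for b in blobs(S,'brass',1,(225,160,270,222))])
D=np.array([.94,-.342,0]);c=np.array([.5132,-.0033,0]);
for nm,d,z in(('flat top',.008,.135),('flat bot',.008,.09),('screw out',.0225,.1125),('dash',.0155,.1215)):print(nm,proj(ps,c+D*d+[0,0,z]).round(1))
for z in range(186,216,1):print(z,S[z,238:250].max(1).tolist() and [tuple(map(int,S[z,x])) for x in(240,243,246)]) if z%2==0 else 0
print('yellow',[(b[0],b[1]) for b in blobs(S,'yellow',6,(120,160,220,230))],'purple',[(b[0],b[1]) for b in blobs(S,'purple',20,(120,160,420,330))])
```

```text
26.0667 [ 0.50944702 -0.00181101  0.06377504] [-5.49791889  0.86323574  4.878029  ] [-0.33797403 -1.11055152 -0.01276046] [ 1.6e-03 -3.0e-04 -1.0e+00] 34.92091291816905
blue [([242.8, 194.0], 13, [[243.0, 193.9], [4.7, 2.5], 71.6])] red []
brass [([234.7, 164.8], 52), ([262.8, 163.0], 29), ([253.7, 180.6], 14), ([227.4, 167.4], 5), ([226.0, 171.0], 5), ([239.3, 201.3], 3)]
flat top [242.6 190.8]
flat bot [243.7 208.2]
screw out [238.4 202.2]
dash [240.5 197.4]
186 [(34, 35, 35), (64, 64, 64), (79, 81, 79)]
188 [(38, 37, 37), (73, 74, 73), (75, 75, 76)]
190 [(52, 53, 56), (72, 73, 74), (72, 74, 74)]
192 [(74, 75, 80), (43, 50, 88), (76, 75, 78)]
194 [(76, 78, 82), (29, 40, 90), (75, 77, 81)]
196 [(78, 68, 71), (30, 41, 89), (74, 74, 79)]
198 [(91, 67, 65), (77, 78, 87), (84, 85, 85)]
200 [(90, 85, 74), (91, 92, 91), (93, 94, 92)]
202 [(93, 80, 54), (91, 93, 91), (94, 95, 93)]
204 [(82, 82, 80), (93, 94, 92), (93, 96, 94)]
206 [(67, 67, 68), (47, 54, 90), (66, 71, 88)]
208 [(65, 65, 64), (71, 72, 79), (56, 61, 83)]
210 [(66, 67, 66), (76, 77, 78), (77, 78, 79)]
212 [(68, 69, 68), (75, 76, 77), (80, 81, 81)]
214 [(77, 79, 77), (75, 76, 77), (80, 81, 81)]
yellow [([178.9, 187.6], 39)] purple [([320.7, 295.7], 199), ([145.2, 247.0], 128)]
```

```bash
python3 -c "
from bench import r
print(r.close_job())"
```

```text
the job is handed in; nothing more can be done
None
```

The job is handed in at about 26 s: the cock is at the green mark, the flat faces the pointer, and the collar is held level half-way down the flat with its screw tip pressed on it at about 5.5 N; the cells and screwdriver were not touched.

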